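# Close the two-part plaster mould on its guide pins

## Task

Close the casting mould on the restorer's table: take the upper plaster half whose two holes match the two steel pins of the lower half, by its wooden grip, and lower it level and gently over both pins until it lies flush on the lower half, then let go. Do not tip it or let it drop, and leave the other upper half, the one with its holes at diagonal corners, where it lies.

Things in the scene. Friction and masses are not known exactly. Their poses are not given: they have to be found in the camera images.
- mould_base: Lower mould half: plaster block, 160 (its x) x 100 (y) x 45 mm high, fixed to the table, a 70 x 50 mm cavity 12 mm deep amid its top. Two upright steel pins on the top, at x = -55 and +55, y = 0 mm: 35 mm tall (tips 80 mm above the table), 16 mm in diameter for the lowest 12 mm, tapering to 6 mm at the tip. Origin: centre of the underside, at table height; z up.
- mould_top: Matching upper half, loose, flat on the table: plaster slab 150 (x) x 90 (y) x 25 mm, 0.4-0.65 kg; 28 mm through-holes at x = -55 and +55, y = 0 mm. Amid its top a wooden grip bar, 60 mm along x, 24 mm wide in y (grasp across this), 40 mm tall, up to 65 mm above the underside. Fits either way round. Origin: centre of the underside; z up. Closed, its underside is 45 mm above the table.
- other_top: The upper half of another mould, loose, to be left alone: the same slab (150 x 90 x 25 mm), plaster and wooden grip, but its two 28 mm holes lie diagonally, one near each of two diagonal corners, at (-55, -24) and (+55, +24) mm. Origin: centre of its underside; z up.
Mind the look-alikes: they are no part of the job. Leave any purple or turquoise look-alike of the mould_top alone. What is shaped like the mould_base but blue is not meant.

How it is judged:
On the way:
1. the matching upper half is held level over the pins of the lower half (horizontal distance between mould_top and mould_base below 0.03 m and height (world z) of mould_top above 0.072 m and angle between mould_top's own z axis and vertical below 0.2 rad), for 0.1 s.
At the end, for the whole second after the job is handed in: The matching upper half lies flush on the lower half with both pins in its holes: centres within 12 mm in plan, long axes within 15 degrees, underside within 5 mm of the lower half's top, tilted less than 4.5 degrees, at rest; the other upper half is within 30 mm of where it started (horizontal distance between mould_top and mould_base below 0.012 m and angle between the x axis of mould_top and the x axis of mould_base, either way round below 0.26 rad and z of mould_top in the frame of mould_base between 0.04 and 0.05 m and angle between mould_top's own z axis and vertical below 0.08 rad and linear speed of mould_top below 0.02 m/s and distance of other_top from where it was at the start of the episode below 0.03 m); the robot touches nothing.
It fails at once if the matching upper half is tipped more than 17 degrees (angle between mould_top's own z axis and vertical above 0.3 rad).
It fails at once if the upper half drops on the pins or the lower half (faster than 0.4 m/s within 35 mm above its seat) (horizontal distance between mould_top and mould_base below 0.04 m and z of mould_top in the frame of mould_base below 0.08 m and linear speed of mould_top above 0.4 m/s).
It fails at once if the other upper half is moved more than 30 mm (distance of other_top from where it was at the start of the episode above 0.03 m).
It also fails if it takes over 42 s, if anything falls off the work surface, if the arm or the gripper's body presses on something with over 40 N, if the wrist force passes 120 N, or if a joint passes its speed limit or range.

## Robot

A 7-joint arm with a two-finger parallel gripper is mounted at the origin on the work surface. World frame = base frame: x ahead of the robot, y to its left, z up, the work surface at z = 0. Lengths are in m, angles in rad, forces in N, time in s.
With the tool pointing down it reaches from about 0.35 to 0.9 m from the base axis. Payload 8.1 kg.
Tool frame: the origin (TCP) lies midway between the tips of the shut fingers; the grasp point (between the pads) lies env.grasp_offset behind it (env.grasp_offset is the distance from the TCP to the grasp point, in m); z points along the fingers, y is the line along which they close (so a half turn about z gives the same grasp; the last joint's range is limited). The gripper opens to 85 mm and grips with 20 to 120 N. Pads are 22 mm wide; open, the fingers measure 114 mm over their backs; the gripper's body (76 mm by 85 mm) begins 54 mm behind the grasp point. The pads swing forward as they close: fully open they stand 13 mm farther back than shut.
Start: joints at [1.245, 0.434, 0.025, 1.573, -0.012, 1.134, -0.075], TCP at [0.138, -0.61, 0.192] pointing down, gripper open.
Joint ranges: [-2.62, 2.62], [-0.44, 2.09], [-1.27, 1.32], [0.08, 2.57], [-1.32, 4.46], [0.12, 2], [-2.74, 2.74]. Speed limits (rad/s): [2.22, 2.22, 3.01, 3.01, 3.14, 3.14, 3.14].

## Interface

Orientations are given as a unit quaternion [x, y, z, w].
In Python, from cell import env gives the robot as it stands.
- The arm moves only by the tool jog_arm, never from a script. Its argument "steps" is a list of rows, each a list of 3 entries, a list of its own where there are three numbers: the shift along the tool's x, y, z in m, then the turn about the tool's z in degrees, then the closure, from 0 (fully open) to 1 (shut). In form: [[[tx, ty, tz], turn, gripper], ...]. A call has 1 to 5 rows; each row shifts and turns the commanded pose from where the row before left it, along the tool's axes as they then stand; what a row does not reach is not made up. A row lasts 1/8 s, in which the tool goes at most 62.5 mm and 10.7 degrees, less where a joint would pass 70% of its speed; a pose out of reach is approached as far as the arm can. A call is refused whole if a number of a shift passes 0.0625 or a number of a turn 10.7, either way. A call with a gripper value outside its range is refused whole. The fingers move at their own pace and stop on an object; the grip force is fixed at half the most. Time passes only in rows, so rows that do not move let the fingers close. It gives the time, the measured TCP pose, the force, the opening and the grip force at its end, in the units of the state.
- env.get_state(): the state, without advancing time (a new reading comes with each control period).
- env.read_camera(name): name is "side" or "top"; returns the picture (400x640x3 uint8, red, green, blue); there is no depth.
- env.camera_model(name): a dict with "camera_matrix" (3x3 intrinsics, pixels), "D" ([k1, k2, p1, p2, k3] as OpenCV has them; the pictures are not rectified), "extrinsics" (4x4, takes a point from camera to world coordinates). Camera axes: x right, y down, z forward; pixel columns grow to the right and rows downward; lengths in m; the calibration is good to about 2 mm. A picture is of the moment at which its call begins. camera_model takes no time and is no camera call.
- env.sign_off(): hands the job in; it is judged then, once.
Trained networks look in the newest picture that a camera, given by its name, has taken for a name from the list of things; names that differ only in an ending like _2 or _b are one class to them, and where a whole thing is asked for, a point or a joint stands for the part that bears it (a point fixed in the world has none). Each returns a list of dicts, best first, with "confidence" (0 to 1); they miss things now and then, are a little off and sometimes report something else, mostly with a low value. They report only what shows in the picture. A call takes as long as a camera call. They do not tell look-alikes from the thing itself.
- env.search_frame(name, camera): "rect" ([left, top, right, bottom] in pixels, round what is visible of it).
The state is a dict: "clock": time; "joints": joint angles; "qd": joint speeds; "joint_torque": joint torques, N m; "tool_pos": TCP position; "ee_rot": TCP orientation; "wrist_force": force on the tool from outside, world axes, zero at the start; "ft_torque": the same for the moment, N m; "grip_width": finger opening in m; "finger_force": force on a finger pad.
Only numpy, scipy, OpenCV 4.12 (cv2) and the standard library are available. Lean on these libraries where they do the work, as an engineer would, in place of code of your own. Each camera call takes 0.05 s, during which the arm holds its last target. There are 200 camera calls.

## Working session

There is one attempt and no reset: what is moved stays moved. The work goes in short steps, Python scripts to look and compute and a tool call to move; the robot and the scene stay as the last step left them, time stands still between calls to the robot, and variables do not carry over. Pictures are saved under pics/ and viewed, at most 10 in all, crops included, and the job is handed in when it is done.

Besides the shell and the picture viewer there is one more tool, called as a command line: name --argument value ..., lists and objects as JSON in quotes. jog_arm: Moves the arm, as the interface text tells. Its arguments: {"type":"object","properties":{"steps":{"type":"array","items":{"type":"array"}}},"required":["steps"]}

```bash
mkdir -p pics; ls
python3 - <<'E'
from cell import env
import cv2,numpy as np
for c in("top","side"):
    im=env.read_camera(c); cv2.imwrite(f"pics/{c}0.png",im[:,:,::-1])
    m=env.camera_model(c); print(c,np.round(m["camera_matrix"],1).tolist(),np.round(m["D"],4),np.round(m["extrinsics"],4).tolist())
    for n in("mould_base","mould_top","other_top"):
        print(n,[(np.round(d["rect"]).tolist(),round(d["confidence"],2)) for d in env.search_frame(n,c)])
s=env.get_state();print(s["clock"],s["tool_pos"],s["ee_rot"],s["grip_width"],env.grasp_offset)
E
```

```text
pics
top [[520.7, 0.0, 321.9], [0.0, 520.7, 200.2], [0.0, 0.0, 1.0]] [-0.0024  0.      0.      0.      0.    ] [[0.0169, -0.9972, 0.0724, 0.2879], [-0.9999, -0.0169, 0.0, -0.031], [0.0012, -0.0723, -0.9974, 1.1548], [0.0, 0.0, 0.0, 1.0]]
mould_base [([216.0, 178.0, 296.0, 262.0], 0.81), ([285.0, 77.0, 351.0, 164.0], 0.6)]
mould_top [([389.0, 59.0, 454.0, 138.0], 0.97), ([396.0, 172.0, 469.0, 216.0], 0.95), ([413.0, 255.0, 479.0, 337.0], 0.57)]
other_top [([171.0, 72.0, 237.0, 152.0], 0.86)]
side [[411.9, 0.0, 320.0], [0.0, 411.9, 194.9], [0.0, 0.0, 1.0]] [0.0212 0.     0.     0.     0.    ] [[0.9839, -0.129, 0.1235, 0.2747], [-0.1784, -0.7387, 0.65, -0.6582], [0.0074, -0.6616, -0.7498, 0.7785], [0.0, 0.0, 0.0, 1.0]]
mould_base [([348.0, 162.0, 421.0, 222.0], 0.73), ([247.0, 139.0, 323.0, 194.0], 0.63)]
mould_top [([396.0, 239.0, 480.0, 309.0], 0.76), ([182.0, 293.0, 272.0, 367.0], 0.72), ([308.0, 260.0, 370.0, 341.0], 0.63)]
other_top [([331.0, 109.0, 391.0, 152.0], 0.7)]
0.4 [ 0.13805322 -0.60951011  0.19140434] [ 9.93808456e-01  1.11106914e-01 -1.44229942e-05 -8.12823533e-05] 0.0856021869376558 0.0187
```

View pics/top0.png

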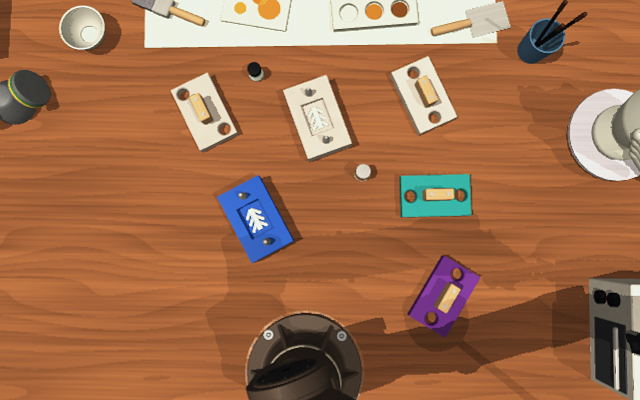

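View pics/side0.png

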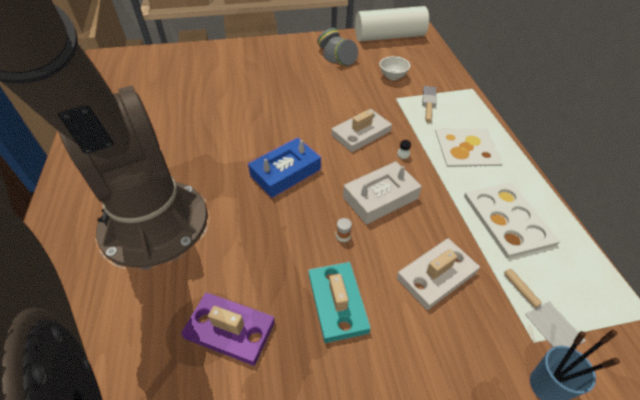

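The top picture shows five candidates.
- **Cream slabs:** left at (204,111) and right at (423,94).
- **Teal slab (436,195) and purple slab (444,295):** look-alikes, so I leave them alone.
- **Bases:** cream at (318,117), which is the one meant, and blue at (256,219), which is not.

The right slab's holes, at (411,72) and (435,116), look to be on its mid-axis. The left slab's holes look diagonal. I'll confirm this in rectified, enlarged crops.

```bash
cat > h.py <<'E'
from cell import env
import cv2,numpy as np
def model(c):
    m=env.camera_model(c); K=np.array(m["camera_matrix"]);D=np.array(m["D"]);T=np.array(m["extrinsics"]);return K,D,T
def pix(c,P):
    K,D,T=model(c);R=T[:3,:3].T
    return cv2.projectPoints(np.float64(P).reshape(-1,1,3),cv2.Rodrigues(R)[0],-R@T[:3,3],K,D)[0].reshape(-1,2)
def ray(c,uv,z):
    K,D,T=model(c);n=cv2.undistortPoints(np.float64(uv).reshape(-1,1,2),K,D).reshape(-1,2)
    d=np.c_[n,np.ones(len(n))]@T[:3,:3].T;o=T[:3,3]
    return o+d*((z-o[2])/d[:,2])[:,None]
def warp(im,c,x,y,z,h=.11,mm=.4e-3):
    # picture at plane z: right = -y, up = +x
    n=int(2*h/mm);g=(np.arange(n)-n/2+.5)*mm
    Y,X=np.meshgrid(y-g,x-g);p=pix(c,np.c_[X.ravel(),Y.ravel(),np.full(X.size,z)]).reshape(n,n,2).astype(np.float32)
    return cv2.remap(im,p[...,0],p[...,1],cv2.INTER_CUBIC)
E
python3 - <<'E'
from h import *
im=cv2.imread("pics/top0.png");out=[]
for n,uv,z in(("left",(204,111),.025),("right",(423,94),.025),("base",(318,117),.045)):
    p=ray("top",[uv],z)[0];print(n,p)
    w=warp(im,"top",p[0],p[1],z,h=.1,mm=.8e-3)
    out.append(w)
cv2.imwrite("pics/crops.png",np.hstack(out))
E
```

```text
left [0.56244786 0.23200486 0.025     ]
right [ 0.60885208 -0.25029461  0.025     ]
base [ 0.54862479 -0.01949111  0.045     ]
```

View pics/crops.png

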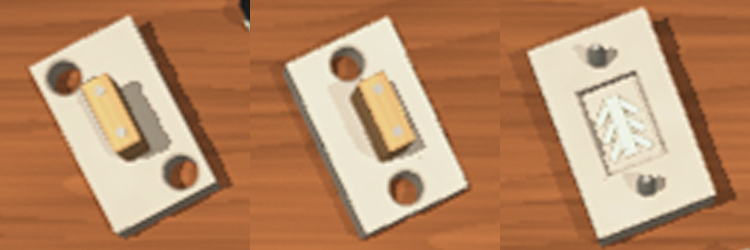

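The crops confirm it. The right slab has both holes on its mid-axis, so it is mould_top. The left slab's holes are at diagonal corners, so it is other_top. Next I'll refine the poses.

```bash
cat >> h.py <<'E'
def fit(im,c,x,y,z,bright=150):
    mm=.4e-3;w=warp(im,c,x,y,z,h=.12,mm=mm).astype(int);n=w.shape[0]
    b,g,r=w[...,0],w[...,1],w[...,2]
    m=((b>bright)&(r-b<75)).astype(np.uint8)
    m=cv2.morphologyEx(m,cv2.MORPH_OPEN,np.ones((9,9),np.uint8))
    cs=cv2.findContours(m,cv2.RETR_EXTERNAL,cv2.CHAIN_APPROX_NONE)[0]
    k=max(cs,key=cv2.contourArea);(cx,cy),(a,bb),_=cv2.minAreaRect(k);P=cv2.boxPoints(cv2.minAreaRect(k))
    e=[P[1]-P[0],P[2]-P[1]];L=max(e,key=np.linalg.norm)
    v=np.array([-L[1],-L[0]]);ang=np.degrees(np.arctan2(v[1],v[0]))
    ang=(ang+90)%180-90
    return np.array([x-(cy-n/2+.5)*mm,y-(cx-n/2+.5)*mm]),ang,np.array([a,bb])*mm*1e3
E
python3 - <<'E'
from h import *
for c in("top","side"):
    im=cv2.imread(f"pics/{c}0.png")
    for n,x,y,z in(("top",.608,-.251,.025),("base",.551,-.017,.045),("other",.562,.232,.025)):
        for br in((140,165) if c=="top" else (120,140)):
            try:print(c,n,br,*[np.round(q,4) for q in fit(im,c,x,y,z,br)])
            except Exception as e:print(c,n,br,e)
# hand-picked holes at z=.025, grip via crop pixels
C=np.array([.60885,-.25029])
for uv in((96,64),(156,188),(122,73),(163,150)):
    z=.025;print(uv,np.round([C[0]-(uv[1]-125)*8e-4,C[1]-(uv[0]-125)*8e-4],4))
s=env.get_state();from scipy.spatial.transform import Rotation as R
print(R.from_quat(s["ee_rot"]).as_matrix().round(4).tolist())
E
```

```text
top top 140 [ 0.6086 -0.2521] 25.3014 [151.2398  91.7025]
top top 165 [ 0.6086 -0.2521] 25.246 [150.2563  90.4691]
top base 140 [ 0.5502 -0.0168] 20.9825 [160.9454 101.1397]
top base 165 [ 0.5502 -0.0168] 20.9825 [159.987  100.1746]
top other 140 [0.5628 0.234 ] 27.4972 [151.1975  90.9397]
top other 165 [0.5627 0.2341] 27.512 [150.125   90.0144]
side top 120 [ 0.6079 -0.2534] 25.1805 [154.7583  94.1873]
side top 140 [ 0.6082 -0.2532] 25.3274 [152.2959  91.9693]
side base 120 [ 0.5511 -0.0178] 21.0109 [168.2673 106.1   ]
side base 140 [ 0.5501 -0.0177] 21.0097 [162.9682 102.5681]
side other 120 [0.5622 0.2323] 27.2996 [156.5463  97.0947]
side other 140 [0.5624 0.2329] 27.2161 [152.3884  93.0347]
(96, 64) [ 0.6576 -0.2271]
(156, 188) [ 0.5584 -0.2751]
(122, 73) [ 0.6504 -0.2479]
(163, 150) [ 0.5888 -0.2807]
[[0.9753, 0.2208, -0.0], [0.2208, -0.9753, 0.0002], [-0.0, -0.0002, -1.0]]
```

Both cameras agree, and the measured sizes match the nominal ones:
- **mould_top:** (0.6084, -0.2527), yaw 25.2°
- **mould_base:** (0.5502, -0.0172), yaw 21.0°

I'll turn the tool by -12.4°, then travel to the grip.

jog_arm --steps '[[[0, 0, 0], -6.2, 0], [[0, 0, 0], -6.2, 0], [[0.04, -0.008, 0], 0, 0], [[0.045, -0.01, 0], 0, 0], [[0.045, -0.01, 0], 0, 0]]'

```text
clock: 1.02
tool_pos: [0.2448, -0.5281, 0.1916]
ee_rot: [0.976, 0.218, 0.0, 0.0]
wrist_force: [0.0, 0.0, -0.2]
grip_width: 0.0855
finger_force: 0.0
```

jog_arm --steps '[[[0.05, -0.01, 0], 0, 0], [[0.05, -0.01, 0], 0, 0], [[0.05, -0.01, 0], 0, 0], [[0.05, -0.01, 0], 0, 0], [[0.05, -0.01, 0], 0, 0]]'

```text
clock: 1.65
tool_pos: [0.4501, -0.3764, 0.1917]
ee_rot: [0.976, 0.218, 0.0, 0.0]
wrist_force: [0.2, -1.1, -0.4]
grip_width: 0.0858
finger_force: 0.0
```

jog_arm --steps '[[[0.05, -0.011, 0], 0, 0], [[0.05, -0.011, 0], 0, 0], [[0.05, -0.011, 0], 0, 0], [[0.03, -0.007, 0], 0, 0], [[0.016, -0.0045, 0], 0, 0]]'

```text
clock: 2.28
tool_pos: [0.6086, -0.2521, 0.1913]
ee_rot: [0.976, 0.219, 0.0, -0.0]
wrist_force: [0.0, -1.1, 0.1]
grip_width: 0.085
finger_force: 0.0
```

```bash
cat > d.py <<'E'
from h import *
from scipy.spatial.transform import Rotation as R
def go(x,y,yaw):
    s=env.get_state();M=R.from_quat(s["ee_rot"]).as_matrix()
    cur=np.degrees(np.arctan2(M[1,0],M[0,0]))
    turn=cur-yaw;M2=M@R.from_euler("z",turn,degrees=True).as_matrix()
    d=np.array([x,y,s["tool_pos"][2]])-s["tool_pos"]
    print("t",s["clock"],"pos",s["tool_pos"].round(4) if hasattr(s["tool_pos"],"round") else s["tool_pos"],"yaw",cur,"turn",turn,"shift now",(M.T@d).round(4),"after turn",(M2.T@d).round(4))
E
python3 -c "
from d import *
go(.6084,-.2527,25.2)"
```

```text
t 2.275 pos [ 0.6086 -0.2521  0.1913] yaw 25.278073789687237 turn 0.0780737896872381 shift now [-0.0004  0.0005 -0.    ] after turn [-0.0004  0.0005 -0.    ]
```

Aligned. Descending by 158 mm to a TCP height of about 0.033.

jog_arm --steps '[[[0, 0, 0.04], 0, 0], [[0, 0, 0.04], 0, 0], [[0, 0, 0.03], 0, 0], [[0, 0, 0.025], 0, 0], [[0, 0, 0.015], 0, 0]]'

```text
clock: 2.9
tool_pos: [0.6061, -0.2547, 0.0402]
ee_rot: [0.976, 0.217, -0.001, -0.0]
wrist_force: [-0.5, -0.2, -0.3]
grip_width: 0.0856
finger_force: 0.0
```

jog_arm --steps '[[[0, 0, 0.008], 0, 0], [[0, 0, 0], 0, 0.4], [[0, 0, 0], 0, 0.7], [[0, 0, 0], 0, 1], [[0, 0, 0], 0, 1]]'

```text
clock: 3.52
tool_pos: [0.6076, -0.2539, 0.034]
ee_rot: [0.976, 0.218, 0.0, 0.0]
wrist_force: [0.1, -0.3, -0.1]
grip_width: 0.0122
finger_force: 0.0
```

jog_arm --steps '[[[0, 0, 0], 0, 1], [[0, 0, 0], 0, 1], [[0, 0, 0], 0, 1], [[0, 0, 0], 0, 1]]'

```text
clock: 4.03
tool_pos: [0.6074, -0.2538, 0.0335]
ee_rot: [0.976, 0.218, -0.0, 0.0]
wrist_force: [0.7, 0.6, 0.2]
grip_width: 0.0001
finger_force: 0.0
```

The fingers shut fully on nothing, so I'll look.

Run:
```python
from h import *
a=env.read_camera("top")[:,:,::-1];b=env.read_camera("side")[:,:,::-1]
a=np.ascontiguousarray(a);b=np.ascontiguousarray(b)
cv2.imwrite("pics/m_top.png",a);cv2.imwrite("pics/m_side.png",b)
print(pix("top",[[.6084,-.2527,.025],[.6074,-.2538,.0335]]),pix("side",[[.6084,-.2527,.025]]))
f=lambda i,x,y:cv2.resize(i[y:y+130,x:x+130],(390,390),interpolation=cv2.INTER_CUBIC)
cv2.imwrite("pics/m.png",np.hstack([f(a,360,30),f(b,375,200)]))
```

```text
[[424.08806174  94.21962986]
 [425.35186641  93.6089098 ]] [[438.92661514 268.95925971]]
```

View pics/m.png

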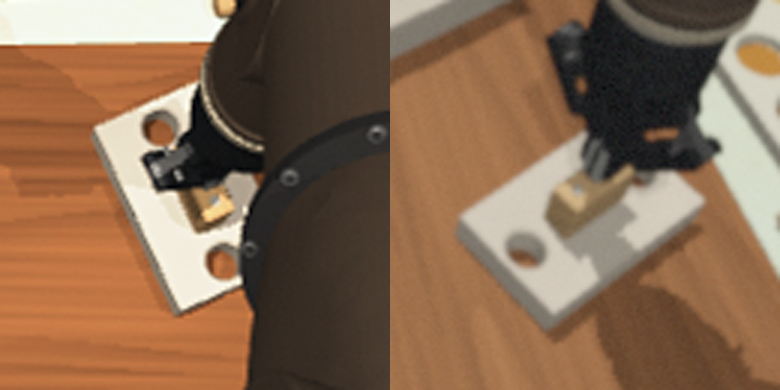

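Run:
```python
from h import *
b=cv2.imread("pics/m_side.png");a=cv2.imread("pics/m_top.png")
print(pix("side",[[.6074,-.2538,z] for z in(.0335,.05,.065,.08)]),pix("top",[[.6074,-.2538,z] for z in(.0335,.065,.08)]))
cx=cv2.resize(b[230:290,410:480],None,fx=7,fy=7,interpolation=cv2.INTER_CUBIC)
ax=cv2.resize(a[60:120,400:450],None,fx=6,fy=7,interpolation=cv2.INTER_CUBIC)
cv2.imwrite("pics/m2.png",np.hstack([cx,ax]))
```

```text
[[439.57235868 267.33614838]
 [441.36850043 263.08657709]
 [443.04784752 259.11502907]
 [444.77338299 255.03595176]] [[425.35186641  93.6089098 ]
 [428.29662312  89.524411  ]
 [429.75822865  87.49709786]]
```

View pics/m2.png

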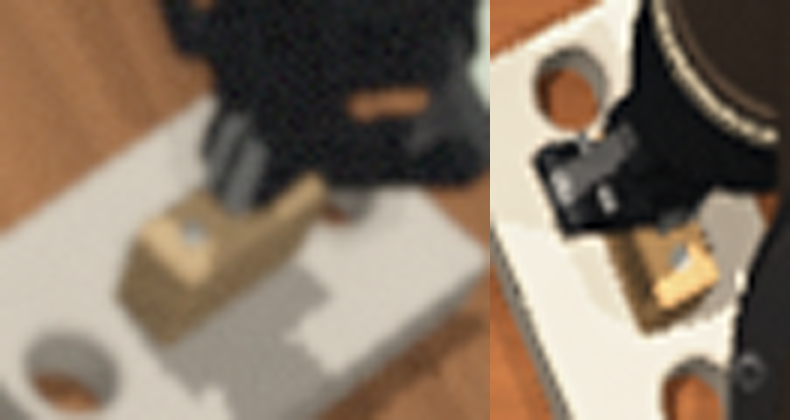

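The shut fingertips appear at about z ≈ 0.065–0.07, above the grip, although 0.0335 is reported. I'll lift and measure the real tip position with both cameras.

jog_arm --steps '[[[0, 0, -0.03], 0, 1], [[0, 0, -0.04], 0, 1], [[0, 0, -0.02], 0, 1], [[0, 0, 0], 0, 1]]'

```text
clock: 4.62
tool_pos: [0.6085, -0.2542, 0.1253]
ee_rot: [0.976, 0.218, 0.001, 0.001]
wrist_force: [-0.4, 0.2, -0.4]
grip_width: -0.0
finger_force: 0.0
```

Run:
```python
from h import *
a=env.read_camera("top")[:,:,::-1];b=env.read_camera("side")[:,:,::-1]
s=env.get_state();print(s["tool_pos"],s["joints"],s["ee_rot"],s["clock"])
p=[s["tool_pos"]]
ca=pix("top",p)[0];cb=pix("side",p)[0];print(ca,cb)
o=[]
for n,i,c in(("top",a,ca),("side",b,cb)):
    i=np.ascontiguousarray(i);cv2.imwrite(f"pics/n_{n}.png",i);x,y=(c-32).astype(int);print(n,"crop origin",x,y)
    q=cv2.resize(i[y:y+65,x:x+65],None,fx=6,fy=6,interpolation=cv2.INTER_CUBIC)
    cv2.drawMarker(q,tuple(int(v) for v in (c-[x,y])*6+3),(0,0,255),cv2.MARKER_CROSS,12,1);o.append(q)
cv2.imwrite("pics/n.png",np.hstack(o))
```

```text
[ 0.60695063 -0.25368573  0.12287463] [ 0.42993964  0.55502195 -0.17757147  1.55470806  0.10807572  1.04217246
 -0.90775172] [ 9.75985593e-01  2.17834814e-01 -3.13725715e-04 -1.36567914e-04] 4.725
[434.10817488  81.6018072 ] [449.73397192 242.72735955]
top crop origin 402 49
side crop origin 417 210
```

View pics/n.png

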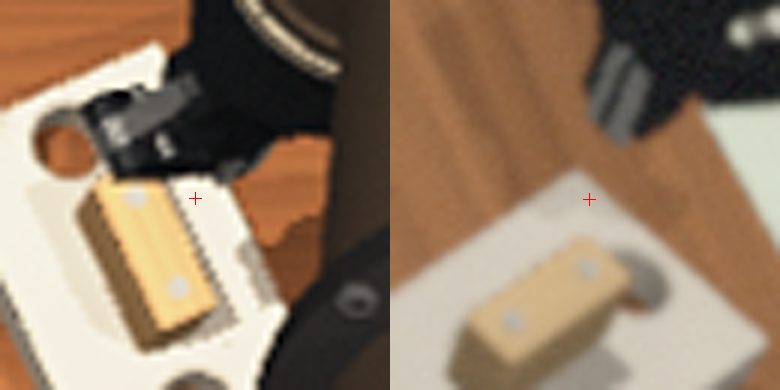

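Run:
```python
from h import *
Ps=[]
for c in("top","side"):
    K,D,T=model(c);R=T[:3,:3].T;Ps.append(np.c_[R,-R@T[:3,3]])
def tri(a,b):
    n=[cv2.undistortPoints(np.float64([[q]]),*model(c)[:2]).reshape(2,1) for q,c in((a,"top"),(b,"side"))]
    X=cv2.triangulatePoints(Ps[0],Ps[1],*n)[:,0];X=X[:3]/X[3];print(X,pix("top",X)-a,pix("side",X)-b)
tri((440.7,77.7),(455.7,233.7));tri((438.,78.5),(455.7,233.7));tri((442.,78),(455.7,233.7))
tri((430,91.5),(447,259))  # earlier at reported .6074,-.2538,.0335
s=env.get_state();print(s["tool_pos"])
```

```text
[ 0.6052888  -0.25906979  0.15947191] [[ 0.21921155 -0.83293478]] [[-0.89050853  0.16350355]]
[ 0.60682962 -0.25544909  0.15378446] [[ 0.41051762 -1.53973653]] [[-1.64003234  0.29497985]]
[ 0.60378205 -0.26092909  0.16235768] [[ 0.21449297 -0.81527866]] [[-0.87315084  0.16040095]]
[ 0.60727317 -0.25778619  0.06992557] [[ 0.6493119  -2.54449454]] [[-2.70717472  0.45591221]]
[ 0.60695063 -0.25368573  0.12287463]
```

The reported xy is right, but the true tip is consistently about 35 mm higher than reported: 0.070 against 0.0335, and 0.157 against 0.123. I'll reopen and go down about 35 mm further than before, slowly at the end and watching the force.

jog_arm --steps '[[[0, 0, 0], 0, 0], [[0, 0, 0], 0, 0], [[0, 0, 0], 0, 0], [[0.001, 0, 0], 0, 0], [[0, 0, 0], 0, 0]]'

```text
clock: 5.35
tool_pos: [0.6084, -0.2532, 0.1235]
ee_rot: [0.976, 0.218, 0.0, -0.0]
wrist_force: [0.1, -0.4, -0.5]
grip_width: 0.0853
finger_force: 0.0
```

jog_arm --steps '[[[0, 0, 0.025], 0, 0], [[0, 0, 0.03], 0, 0], [[0, 0, 0.02], 0, 0], [[0, 0, 0.015], 0, 0], [[0, 0, 0], 0, 0]]'

```text
clock: 5.98
tool_pos: [0.6076, -0.2531, 0.0326]
ee_rot: [0.976, 0.218, -0.001, -0.0]
wrist_force: [-0.4, 0.0, 0.8]
grip_width: 0.0855
finger_force: 0.0
```

jog_arm --steps '[[[0, 0, 0.005], 0, 0], [[0, 0, 0.005], 0, 0], [[0, 0, 0.005], 0, 0], [[0, 0, 0], 0, 0]]'

```text
clock: 6.48
tool_pos: [0.608, -0.2533, 0.0181]
ee_rot: [0.976, 0.218, -0.0, -0.0]
wrist_force: [-0.4, 1.2, 0.5]
grip_width: 0.0851
finger_force: 0.0
```

jog_arm --steps '[[[0, 0, 0.004], 0, 0], [[0, 0, 0.003], 0, 0], [[0, 0, 0], 0, 0]]'

```text
clock: 6.85
tool_pos: [0.608, -0.2533, 0.0112]
ee_rot: [0.976, 0.218, -0.0, -0.0]
wrist_force: [0.6, 0.1, 0.3]
grip_width: 0.0854
finger_force: 0.0
```

jog_arm --steps '[[[0, 0, 0.004], 0, 0], [[0, 0, 0.004], 0, 0], [[0, 0, 0], 0, 0]]'

```text
clock: 7.22
tool_pos: [0.6079, -0.2533, 0.003]
ee_rot: [0.976, 0.218, -0.0, -0.0]
wrist_force: [-0.4, 0.6, -0.1]
grip_width: 0.0854
finger_force: 0.0
```

Run:
```python
from h import *
i=np.ascontiguousarray(env.read_camera("side")[:,:,::-1]);cv2.imwrite("pics/o_side.png",i)
cv2.imwrite("pics/o.png",cv2.resize(i[205:305,385:485],None,fx=6,fy=6,interpolation=cv2.INTER_CUBIC))
print(env.get_state()["tool_pos"])
```

```text
[ 0.60809724 -0.25334883  0.00327478]
```

View pics/o.png

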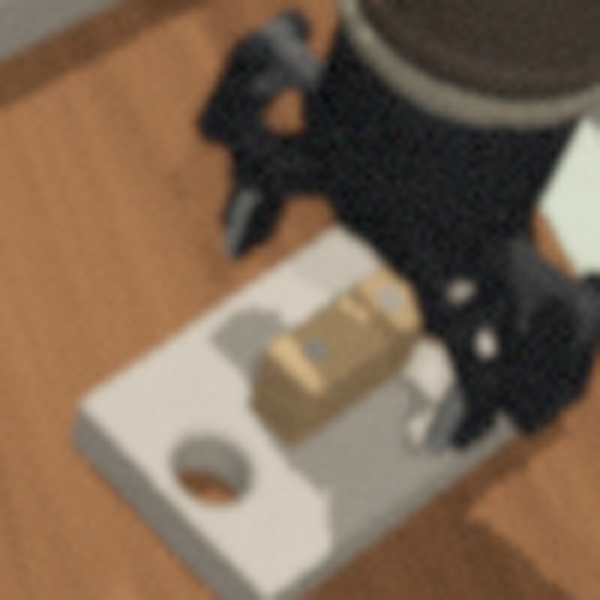

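The open fingers now straddle the grip, at crop (240,240) and (435,435). Their midpoint lies on the grip centre, and there is no contact. Closing.

jog_arm --steps '[[[0, 0, 0], 0, 0.3], [[0, 0, 0], 0, 0.5], [[0, 0, 0], 0, 0.7], [[0, 0, 0], 0, 1], [[0, 0, 0], 0, 1]]'

```text
clock: 7.9
tool_pos: [0.6085, -0.2536, 0.0038]
ee_rot: [0.976, 0.218, 0.0, 0.0]
wrist_force: [-0.0, -0.9, 3.1]
grip_width: 0.0227
finger_force: 59.8
```

jog_arm --steps '[[[0, 0, 0], 0, 1], [[0, 0, 0], 0, 1], [[0, 0, 0], 0, 1]]'

```text
clock: 8.28
tool_pos: [0.6085, -0.2536, 0.0038]
ee_rot: [0.976, 0.218, 0.0, 0.0]
wrist_force: [-0.8, -1.7, 4.7]
grip_width: 0.0229
finger_force: 60.0
```

Gripped at 23 mm and 60 N. Lifting 120 mm gently.

jog_arm --steps '[[[0, 0, -0.004], 0, 1], [[0, 0, -0.008], 0, 1], [[0, 0, -0.015], 0, 1], [[0, 0, -0.02], 0, 1], [[0, 0, -0.02], 0, 1]]'

```text
clock: 8.9
tool_pos: [0.6086, -0.2534, 0.0725]
ee_rot: [0.976, 0.218, 0.0, 0.0]
wrist_force: [-0.0, -0.6, -4.6]
grip_width: 0.0228
finger_force: 59.0
```

jog_arm --steps '[[[0, 0, -0.02], 0, 1], [[0, 0, -0.018], 0, 1], [[0, 0, -0.01], 0, 1], [[0, 0, -0.005], 0, 1], [[0, 0, 0], 0, 1]]'

```text
clock: 9.52
tool_pos: [0.6082, -0.2533, 0.1234]
ee_rot: [0.976, 0.218, -0.0, -0.0]
wrist_force: [0.1, 0.1, -4.1]
grip_width: 0.0227
finger_force: 59.2
```

Run:
```python
from d import *
i=np.ascontiguousarray(env.read_camera("side")[:,:,::-1]);cv2.imwrite("pics/p_side.png",i)
j=np.ascontiguousarray(env.read_camera("top")[:,:,::-1]);cv2.imwrite("pics/p_top.png",j)
for z in(.14,.145,.15):
    print(z,fit(i,"side",.6085,-.2536,z,140))
u=pix("side",[[.6085,-.2536,.14]])[0].astype(int);x,y=u-60
cv2.imwrite("pics/p.png",np.hstack([cv2.resize(i[y:y+120,x:x+120],(400,400)),cv2.resize(j[20:140,370:490],(400,400))]));print(x,y)
go(.5502,-.0172,21.0)
```

```text
0.14 (array([ 0.58562203, -0.26113866]), np.float32(25.253174), array([99.18713379, 92.31344604]))
0.145 (array([ 0.6871, -0.3252]), np.float32(-90.0), array([82.4, 96.4]))
0.15 (array([ 0.6857, -0.3266]), np.float32(-90.0), array([85.2, 93.6]))
392 177
t 9.625 pos [ 0.6078 -0.2532  0.1227] yaw 25.164007168378475 turn 4.164007168378475 shift now [ 4.830e-02 -2.381e-01  2.000e-04] after turn [ 3.08e-02 -2.41e-01  2.00e-04]
```

View pics/p.png

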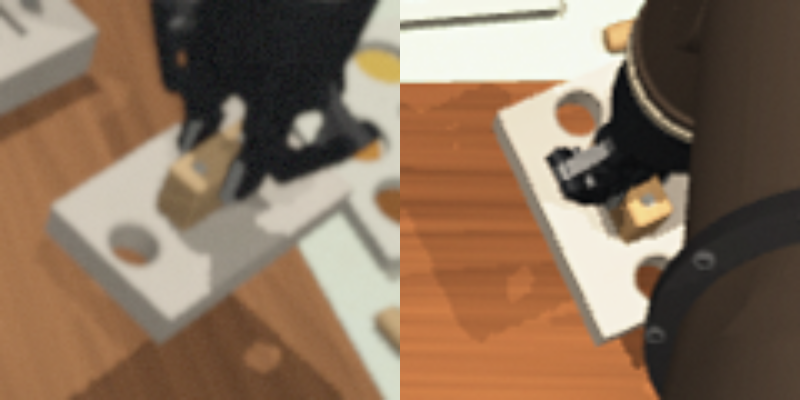

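The slab is held and hangs level. One hole shows in each view: side crop (133,244), and top crop (178,112) in its own half. Their midpoint gives the slab centre.

Run:
```python
from h import *
for z in(.1425,.1445,.1465):
    a=ray("side",[(392+133*.3,177+244*.3)],z)[0];b=ray("top",[(370+178*.3,20+112*.3)],z)[0]
    v=b-a;print(a.round(4),b.round(4),"mid",((a+b)/2).round(4),"dist",np.linalg.norm(v),"yaw",np.degrees(np.arctan2(v[1],v[0])))
# rough check with corner pixels: side left/bottom corners, top left corner
print(ray("side",[(392+50*.3,177+212*.3),(392+160*.3,177+320*.3)],.1445).round(4), ray("top",[(370+97*.3,20+112*.3),(370+203*.3,20+338*.3)],.1445).round(4))
c,s=np.cos(np.radians(25.2)),np.sin(np.radians(25.2))
for lx,ly in((75,45),(-75,45),(-75,-45)):print(lx,ly,.6082+(c*lx-s*ly)/1e3,-.2533+(s*lx+c*ly)/1e3)
```

```text
[ 0.5583 -0.2759  0.1425] [ 0.6574 -0.2281  0.1425] mid [ 0.6078 -0.252   0.1425] dist 0.11006684753209012 yaw 25.776253674273203
[ 0.5574 -0.2771  0.1445] [ 0.6566 -0.2277  0.1445] mid [ 0.607  -0.2524  0.1445] dist 0.1109128102809996 yaw 26.480269422558916
[ 0.5565 -0.2783  0.1465] [ 0.6559 -0.2273  0.1465] mid [ 0.6062 -0.2528  0.1465] dist 0.11177526371092898 yaw 27.173524193792463
[[ 0.5191 -0.2487  0.1445]
 [ 0.5543 -0.3251  0.1445]] [[ 0.6558 -0.1794  0.1445]
 [ 0.5203 -0.2428  0.1445]]
75 45 0.6569019608145231 -0.1806493357716487
-75 45 0.5211779029446202 -0.2445162295064096
-75 -45 0.5594980391854768 -0.32595066422835134
```

The slab is centred in the gripper to about 1 mm. Turning 4.2° and moving over the base.

jog_arm --steps '[[[0, 0, 0], 2.1, 1], [[0, 0, 0], 2.1, 1], [[0.002, -0.015, 0], 0, 1], [[0.004, -0.03, 0], 0, 1], [[0.004, -0.03, 0], 0, 1]]'

```text
clock: 10.25
tool_pos: [0.5903, -0.1776, 0.1235]
ee_rot: [0.983, 0.182, 0.0, -0.0]
wrist_force: [-0.2, 0.2, -3.8]
grip_width: 0.0227
finger_force: 59.3
```

jog_arm --steps '[[[0.004, -0.035, 0], 0, 1], [[0.004, -0.035, 0], 0, 1], [[0.004, -0.03, 0], 0, 1], [[0.004, -0.025, 0], 0, 1], [[0.002, -0.015, 0], 0, 1]]'

```text
clock: 10.88
tool_pos: [0.5569, -0.04, 0.1237]
ee_rot: [0.983, 0.183, 0.0, -0.0]
wrist_force: [0.9, 0.4, -4.6]
grip_width: 0.0228
finger_force: 59.4
```

jog_arm --steps '[[[0.002, -0.015, 0], 0, 1], [[0.001, -0.01, 0], 0, 1], [[0, 0, 0], 0, 1], [[0, 0, 0], 0, 1]]'

```text
clock: 11.38
tool_pos: [0.5515, -0.0191, 0.1234]
ee_rot: [0.983, 0.181, -0.0, 0.0]
wrist_force: [-0.7, 0.1, -4.9]
grip_width: 0.0227
finger_force: 59.4
```

Run:
```python
from d import *
go(.5507,-.0176,21.0)
i=np.ascontiguousarray(env.read_camera("side")[:,:,::-1]);cv2.imwrite("pics/q_side.png",i)
j=np.ascontiguousarray(env.read_camera("top")[:,:,::-1]);cv2.imwrite("pics/q_top.png",j)
s=env.get_state()["tool_pos"];t=np.radians(21);X=np.array([np.cos(t),np.sin(t),0]);Y=np.array([-X[1],X[0],0])
o=[]
def draw(im,c,cen,lx,ly,z,col,hole,r):
    P=[cen+X*a*lx+Y*b*ly for a,b in((1,1),(-1,1),(-1,-1),(1,-1))]
    for h in(-1,1):
        P2=[cen+X*h*.055+r*(np.cos(q)*X+np.sin(q)*Y) for q in np.linspace(0,6.28,25)]
        yield P2
    yield P
for c,im in(("side",i),("top",j)):
    cen=np.array([s[0],s[1],.1445]);u=pix(c,[cen])[0].astype(int)-55;k=6
    q=cv2.resize(im[u[1]:u[1]+110,u[0]:u[0]+110],(396,396),interpolation=cv2.INTER_CUBIC)
    for P in draw(im,c,cen,.075,.045,0,0,0,.014):
        cv2.polylines(q,[np.int32(((pix(c,P)-u+.5)*3.6))],True,(0,0,255),1)
    o.append(q);print(c,u)
cv2.imwrite("pics/q.png",np.hstack(o))
```

```text
t 11.375 pos [ 0.5515 -0.0191  0.1234] yaw 20.901302129709173 turn -0.09869787029082744 shift now [-0.0002 -0.0017 -0.    ] after turn [-0.0002 -0.0017 -0.    ]
side [333 100]
top [262  48]
```

View pics/q.png

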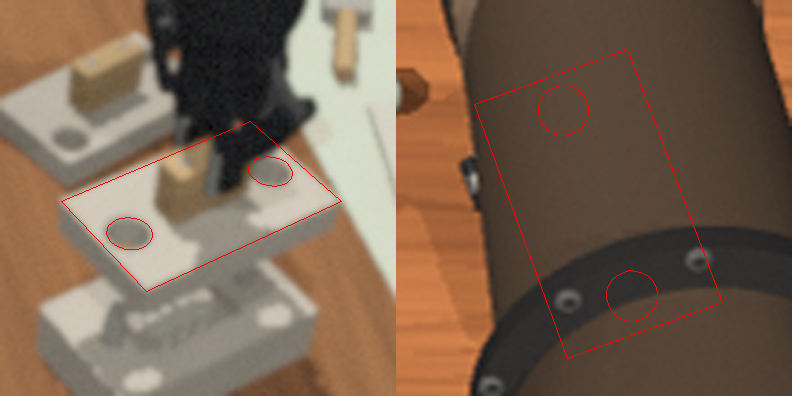

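The side view shows the held slab (centre at about (203,207) in the crop). The overlay, drawn for a level slab centred on the TCP with its underside at 0.12, lies on its edges and both holes. I'll shift 1.6 mm in y and lower. Seating should come at a reported z of about 0.049.

jog_arm --steps '[[[0, -0.0016, 0], 0, 1], [[0, 0, 0.008], 0, 1], [[0, 0, 0.01], 0, 1], [[0, 0, 0.01], 0, 1], [[0, 0, 0.005], 0, 1]]'

```text
clock: 12.1
tool_pos: [0.5502, -0.0167, 0.0894]
ee_rot: [0.983, 0.182, -0.001, -0.0]
wrist_force: [0.2, -0.7, -4.7]
grip_width: 0.0231
finger_force: 59.3
```

jog_arm --steps '[[[0, 0, 0.005], 0, 1], [[0, 0, 0.005], 0, 1], [[0, 0, 0.005], 0, 1], [[0, 0, 0], 0, 1]]'

```text
clock: 12.6
tool_pos: [0.5505, -0.0167, 0.0751]
ee_rot: [0.983, 0.182, -0.0, -0.0]
wrist_force: [0.3, 0.2, -4.1]
grip_width: 0.0229
finger_force: 59.3
```

jog_arm --steps '[[[0, 0, 0.004], 0, 1], [[0, 0, 0.004], 0, 1], [[0, 0, 0.004], 0, 1], [[0, 0, 0], 0, 1]]'

```text
clock: 13.1
tool_pos: [0.5504, -0.0167, 0.0631]
ee_rot: [0.983, 0.182, -0.0, -0.0]
wrist_force: [1.6, -0.4, -4.1]
grip_width: 0.0227
finger_force: 59.4
```

Still no lateral force. Continuing down in small steps.

jog_arm --steps '[[[0, 0.0005, 0.003], 0, 1], [[0, 0, 0.003], 0, 1], [[0, 0, 0.003], 0, 1], [[0, 0, 0], 0, 1]]'

```text
clock: 13.6
tool_pos: [0.5507, -0.0171, 0.0542]
ee_rot: [0.983, 0.182, -0.0, -0.0]
wrist_force: [-0.5, -0.7, -4.9]
grip_width: 0.0228
finger_force: 59.4
```

jog_arm --steps '[[[0, 0, 0.002], 0, 1], [[0, 0, 0.0015], 0, 1], [[0, 0, 0], 0, 1], [[0, 0, 0], 0, 1]]'

```text
clock: 14.1
tool_pos: [0.551, -0.0172, 0.051]
ee_rot: [0.983, 0.182, 0.0, 0.0]
wrist_force: [1.3, -0.5, -4.7]
grip_width: 0.0228
finger_force: 59.4
```

jog_arm --steps '[[[0, 0, 0.001], 0, 1], [[0, 0, 0.0005], 0, 1], [[0, 0, 0], 0, 1]]'

```text
clock: 14.48
tool_pos: [0.5509, -0.0172, 0.0494]
ee_rot: [0.983, 0.182, -0.0, -0.0]
wrist_force: [-0.2, -0.5, -4.5]
grip_width: 0.0227
finger_force: 59.4
```

jog_arm --steps '[[[0, 0, 0.0005], 0, 1], [[0, 0, 0.0005], 0, 1], [[0, 0, 0], 0, 1]]'

```text
clock: 14.85
tool_pos: [0.551, -0.0172, 0.0487]
ee_rot: [0.983, 0.182, 0.0, 0.0]
wrist_force: [-1.6, -0.5, 0.3]
grip_width: 0.0229
finger_force: 60.0
```

The weight went onto the base at z = 0.0487, close to the predicted 0.049, so it is seated. Releasing.

jog_arm --steps '[[[0, 0, 0], 0, 0.6], [[0, 0, 0], 0, 0.4], [[0, 0, 0], 0, 0.2], [[0, 0, 0], 0, 0], [[0, 0, 0], 0, 0]]'

```text
clock: 15.48
tool_pos: [0.551, -0.0172, 0.0485]
ee_rot: [0.983, 0.182, 0.0, 0.0]
wrist_force: [-0.8, -0.2, -0.1]
grip_width: 0.0853
finger_force: 0.0
```

jog_arm --steps '[[[0, 0, 0], 0, 0], [[0, 0, -0.01], 0, 0], [[0, 0, -0.03], 0, 0], [[0, 0, -0.04], 0, 0], [[0, 0, -0.04], 0, 0]]'

```text
clock: 16.1
tool_pos: [0.5508, -0.0171, 0.1704]
ee_rot: [0.983, 0.182, 0.0, -0.0]
wrist_force: [0.1, -0.5, -0.7]
grip_width: 0.0853
finger_force: 0.0
```

jog_arm --steps '[[[-0.04, 0.04, -0.02], 0, 0], [[-0.05, 0.05, 0], 0, 0], [[-0.05, 0.05, 0], 0, 0], [[-0.03, 0.03, 0], 0, 0], [[0, 0, 0], 0, 0]]'

```text
clock: 16.73
tool_pos: [0.4578, -0.2256, 0.1892]
ee_rot: [0.984, 0.179, -0.0, 0.001]
wrist_force: [0.8, 0.1, -0.7]
grip_width: 0.0856
finger_force: 0.0
```

Run:
```python
from d import *
i=np.ascontiguousarray(env.read_camera("side")[:,:,::-1]);j=np.ascontiguousarray(env.read_camera("top")[:,:,::-1])
for c,im in(("side",i),("top",j)):
    for n,x,y,z in(("top",.551,-.017,.07),("other",.562,.232,.025)):print(c,n,fit(im,c,x,y,z,140))
print(env.get_state()["clock"],env.get_state()["tool_pos"],env.get_state()["wrist_force"])
cv2.imwrite("pics/r.png",np.hstack([cv2.resize(i[100:240,300:440],(390,390)),cv2.resize(j[50:190,250:390],(390,390))]))
```

```text
side top (array([ 0.50309717, -0.03424832]), np.float32(-67.49647), array([50.9018219 , 92.25889893]))
side other (array([0.52758202, 0.21805483]), np.float32(-62.978413), array([76.68311768, 87.76154785]))
top top (array([ 0.54596552, -0.01633181]), np.float32(20.874664), array([161.51164551,  98.52929688]))
top other (array([0.56275433, 0.2339719 ]), np.float32(27.45868), array([151.57380371,  91.33671875]))
16.825 [ 0.45984323 -0.22158736  0.18909098] [0.16217604 0.22658383 0.01558637]
```

View pics/r.png

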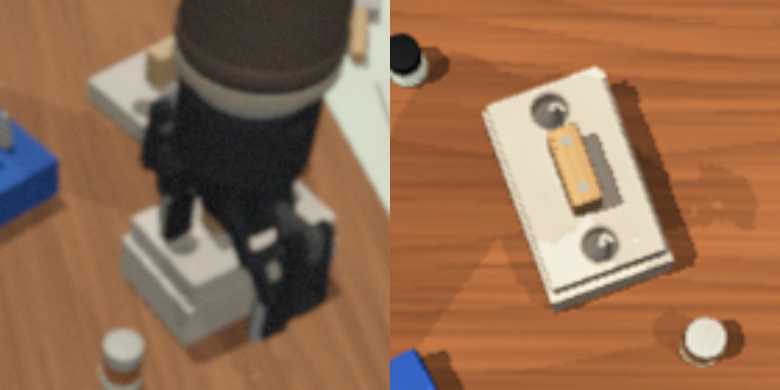

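The top view shows both pins inside the holes at (550,110) and (601,243). The slab lies level on the base, the other half hasn't moved, and the gripper is clear. Handing in.

```bash
python3 -c "
from cell import env
print(env.sign_off())"
```

```text
the job is handed in; nothing more can be done
None
```

The matching upper half lies flush on the lower half with both pins in its holes, the gripper is clear, the other half was not moved, and the job is handed in (no verdict was returned); the first grasp closed on nothing because the real fingertips sat about 35 mm above the reported height, so I regrasped lower.

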